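# Index the decorating turntable and stamp the next tile

## Task

Push the index turntable by one of its upright pins, slowly and without ever bearing on it with more than about 15 N, one place anticlockwise (seen from above) so that it clicks into its next detent and the next tile lies under the press. Then press the stamp's knob straight down until its rubber face bears on that tile with about 12 N, keep that up for a second, and let the stamp spring fully back up. Stamp no other tile, keep all tiles in their places on the disc, leave everything else alone, and let go of everything.

Things in the scene. Friction and masses are not known exactly. Their poses are not given: they have to be found in the camera images.
- table_top (a joint): Turntable angle, rad, growing anticlockwise from above; 0 at the start, in a detent. The next detent is at 1.047 (60 degrees); past the hump half-way (0.52) it swings in by itself, to within 0.05. Stiff and greased: at a pin it takes 7 to 12 N (it varies) to get over the hump, plus about 9 N per 0.1 m/s of pin speed, so push slowly.
- axis (a point): Turntable axis at its upper face, 62 mm above the work surface; z up, x towards the stamping press (grey column and arm over one edge of the disc, 70 to 185 mm from the axis, top at 145 mm). Bare aluminium disc, 260 mm across, 12 mm thick, on a dark round stand. Six tile places every 60 degrees, centres 85 mm out, one under the press, one empty; three 6 mm pegs hold each loose tile with 1.5 mm play.
- knob (a point): Middle of the flat top of the stamp's wooden mushroom knob (40 mm across), 85 mm from the turntable axis, 196 mm above the work surface when up. Slides straight down against a return spring: 1.5 N at the top, 3 to 4.5 N on reaching the tile, then the tile's force on top. Its rubber face (38 mm across) starts 10 to 20 mm above the tile: the head screws in and out, so feel for it.
- stamp (a joint): How far the stamp is pressed down, m: 0 fully up, at most 0.024.
- pin1 (a point): Middle of the top of one of the six upright round steel push pins on the disc's upper face near its rim (12 mm diameter, 45 mm tall, tops 107 mm above the work surface, 118 mm from the axis, half-way between two tile places). At the start this one stands 90 degrees anticlockwise of the direction to the press.
- pin2 (a point): Middle of the top of one of the six upright round steel push pins on the disc's upper face near its rim (12 mm diameter, 45 mm tall, tops 107 mm above the work surface, 118 mm from the axis, half-way between two tile places). At the start this one stands 150 degrees anticlockwise of the direction to the press.
- pin3 (a point): Middle of the top of one of the six upright round steel push pins on the disc's upper face near its rim (12 mm diameter, 45 mm tall, tops 107 mm above the work surface, 118 mm from the axis, half-way between two tile places). At the start this one stands 210 degrees anticlockwise of the direction to the press.
- tile1: The next tile, cream ceramic like the others (60 mm across, 8 mm thick, origin under its centre): at the start in the place 60 degrees clockwise of the press, it comes under the press when the turntable goes one place anticlockwise.
- nest5 (a point): Centre of the place of that next tile, on the disc, half-way up the tile (66 mm above the work surface), turning with the disc; 85 mm from the axis.
- tile0: Another tile on the disc, of the same shape and size, at the start under the press. Stays in its place on the disc.
- tile2: Another tile on the disc, of the same shape and size, at the start 240 degrees anticlockwise of the press. Stays in its place on the disc.
- tile3: Another tile on the disc, of the same shape and size, at the start 120 degrees anticlockwise of the press. Stays in its place on the disc.
- tile4: Another tile on the disc, of the same shape and size, at the start 60 degrees anticlockwise of the press. Stays in its place on the disc.
- pot_a: Bystander: small capped paint pot, 44 mm across, 45 mm high, beside the turntable; origin under it. Leave it alone.
- pot_b: Bystander: small capped paint pot, 44 mm across, 45 mm high, beside the turntable; origin under it. Leave it alone.
- brush: Bystander: brush lying on the table, 170 mm long; origin under it. Leave it alone.
- bowl: Bystander: cream bowl, 130 mm across, 60 mm high; origin under it. Leave it alone.
- mug: Bystander: cream mug, 80 mm across, 90 mm high; origin under it. Leave it alone.
- sponge: Bystander: pale sponge block, 55 x 35 x 25 mm; origin under it. Leave it alone.
- block: Bystander: white eraser block, 50 x 30 x 20 mm; origin under it. Leave it alone.
- nest0 (a point): Centre of the place of tile0 on the disc, half-way up the tile.
- nest4 (a point): Centre of the place of tile2 on the disc, half-way up the tile.
- nest2 (a point): Centre of the place of tile3 on the disc, half-way up the tile.
- nest1 (a point): Centre of the place of tile4 on the disc, half-way up the tile.
There are look-alikes about, which are no part of the job. What is shaped like the tile2 but turquoise is not meant.

How it is judged (in metres and radians):
On the way, in this order (a step that is already met when the one before it is completed fails the run):
1. the turntable has come to rest one place (60 degrees) further anticlockwise, in its detent (value of joint table_top between 0.967197 and 1.1272 rad and velocity of joint table_top between -0.05 and 0.05 rad/s), for 0.2 s.
2. the stamp bears on the next tile with 8 to 16 N for 0.4 s, the turntable still in its detent (value of joint table_top between 0.967197 and 1.1272 rad and contact force between stamp and tile1 between 8 and 16 N), for 0.4 s.
At the end, for the whole second after the job is handed in: The turntable rests in the next detent anticlockwise (60 degrees from the start, within 4.5 degrees), the stamp is fully up (within 2 mm), the stamped tile and the four others lie flat in their places on the disc (within 6 mm) (all of step 1 and value of joint stamp below 0.002 m and horizontal distance between tile1 and nest5 below 0.006 m and angle between tile1's own z axis and vertical below 0.1 rad and linear speed of tile1 below 0.02 m/s and horizontal distance between tile0 and nest0 below 0.006 m and horizontal distance between tile2 and nest4 below 0.006 m and horizontal distance between tile3 and nest2 below 0.006 m and horizontal distance between tile4 and nest1 below 0.006 m); the robot touches nothing.
It fails at once if the robot bears on the turntable with more than 20 N (contact force between any of the arm, the fingers and table_top above 20 N).
It fails at once if the stamp bears on the tile with more than 25 N (contact force between stamp and tile1 above 25 N).
It fails at once if another tile is stamped (contact force between stamp and tile0 above 1 N or contact force between stamp and tile2 above 1 N or contact force between stamp and tile3 above 1 N or contact force between stamp and tile4 above 1 N).
It fails at once if the turntable goes past the next detent by more than 20 degrees, or is turned back the other way by more than 20 degrees (value of joint table_top above 1.3972 rad or value of joint table_top below -0.35 rad).
It fails at once if a tile leaves its place by more than 15 mm, or a bystander is moved by more than 15 mm (horizontal distance between tile0 and nest0 above 0.015 m or horizontal distance between tile2 and nest4 above 0.015 m or horizontal distance between tile3 and nest2 above 0.015 m or horizontal distance between tile4 and nest1 above 0.015 m or horizontal distance between tile1 and nest5 above 0.015 m or distance of any of pot_a, pot_b, brush, bowl, mug, sponge, block from where it was at the start of the episode above 0.015 m).
It also fails if it takes over 67 s, if anything falls off the work surface, if the arm or the gripper's body presses on something with over 40 N, if the wrist force passes 120 N, or if a joint passes its speed limit or range.

## Robot

A 6-joint arm with a two-finger parallel gripper is mounted at the origin on the work surface. World frame = base frame: x ahead of the robot, y to its left, z up, the work surface at z = 0. Lengths are in m, angles in degrees, forces in N, time in s.
With the tool pointing down it reaches from about 0.325 to 0.85 m from the base axis. Payload 15.5 kg.
Tool frame: the origin (TCP) lies at the very end of the fingers, on their centre line; the grasp point (between the pads) lies arm.grip_depth behind it (arm.grip_depth is the distance from the TCP to the grasp point, in m); z points along the fingers, y is the direction in which the jaws open and shut (so a half turn about z gives the same grasp; the last joint's range is limited). The gripper opens to 91 mm and grips with 3 to 60 N. Pads are 32 mm wide; open, the fingers measure 118 mm over their backs; the gripper's body (76 mm by 178 mm) begins 60 mm behind the grasp point.
Start: joints at [-75.315, 28.281, 77.091, -0, 74.628, -5.472], TCP at [0.215, -0.587, 0.177] pointing down, gripper open.
Joint ranges: [-166.48, 166.48], [-47.26, 123.95], [12.59, 153.08], [-70.14, 250.14], [6.76, 159.57], [-176.63, 176.63]. Speed limits (degrees/s): [108.29, 108.29, 147.25, 172.46, 172.46, 172.46].

## Interface

Orientations are given as a 3x3 rotation matrix whose columns are the frame's x, y, z axes.
In Python, from rig import arm gives the robot as it stands. Calls block until the motion is done:
- arm.move_to(position, orientation): joint-space move of the TCP to a pose.
- arm.move_l(position, orientation=None, feed=0.15): straight line of the TCP; orientation=None keeps the orientation; feed is the mean speed in m/s.
- arm.move_joints(angles): joint-space move.
- arm.grip(opening): finger opening in m; the grip force is fixed at half the most; returns when the fingers have stopped.
- arm.sleep(seconds).
- arm.solve_ik(position, orientation): joint angles nearest the present ones, or None.
- arm.snapshot(name): name is "side" or "top"; returns the picture (384x512x3 uint8, red, green, blue); there is no depth.
- arm.get_calibration(name): a dict with "intrinsics" (3x3 intrinsics, pixels), "k1" (the pictures are not rectified: a ray, as slopes to the right and down, at radius r is drawn at 1 + k1 r^2 times it, then the intrinsics apply), "cam_to_world" (4x4, takes a point from camera to world coordinates). Camera axes: x right, y down, z forward; pixel columns grow to the right and rows downward; lengths in m; the calibration is good to about 2 mm. A picture is of the moment at which its call begins. get_calibration takes no time and is no camera call.
A pose or a line that the arm cannot do raises arm.Unreachable and nothing moves.
- arm.sign_off(): hands the job in, once; it reports no verdict.
Readings, each from a call of its own:
- arm.current_t(): time.
- arm.current_joint_positions(): joint angles.
- arm.current_dq(): joint speeds.
- arm.current_tau(): joint torques, N m.
- arm.current_ee_pos(): TCP position.
- arm.current_tool_rot(): TCP orientation.
- arm.current_force(): force on the tool from outside, world axes, zero at the start.
- arm.current_torque(): the same for the moment, N m.
- arm.current_width(): finger opening in m.
Only numpy, scipy, OpenCV 4.12 (cv2) and the standard library are available. Lean on these libraries where they do the work, as an engineer would, in place of code of your own. Each camera call takes 0.05 s, during which the arm holds its last target.

## Working session

There is one attempt and no reset: what is moved stays moved. The work goes in short steps, each a Python script; the robot and the scene stay as the last script left them, time stands still between calls to the robot, and variables do not carry over. Pictures are saved under pics/ and viewed, and the job is handed in when it is done.

```bash
ls; mkdir -p pics; python3 - <<'E'
from rig import arm
import cv2
for n in("top","side"):
    cv2.imwrite(f"pics/{n}0.png",arm.snapshot(n)[:,:,::-1])
    print(n,arm.get_calibration(n))
print(arm.current_t(),arm.grip_depth,arm.current_width(),arm.current_force(),arm.current_tool_rot())
E
```

```text
pics
top {'intrinsics': array([[354.95625214,   0.        , 255.28319745],
       [  0.        , 354.95625214, 191.18482699],
       [  0.        ,   0.        ,   1.        ]]), 'k1': -0.05307988751103777, 'cam_to_world': array([[-3.13194370e-03, -9.94067363e-01,  1.08721063e-01,
         3.98636163e-01],
       [-9.99729779e-01,  6.08259202e-04, -2.32378777e-02,
         9.05761223e-04],
       [ 2.30338852e-02, -1.08764464e-01, -9.93800650e-01,
         1.19157698e+00],
       [ 0.00000000e+00,  0.00000000e+00,  0.00000000e+00,
         1.00000000e+00]])}
side {'intrinsics': array([[469.57720335,   0.        , 250.22795097],
       [  0.        , 469.57720335, 188.72949335],
       [  0.        ,   0.        ,   1.        ]]), 'k1': -0.19349109856027924, 'cam_to_world': array([[-0.96274097, -0.20400166,  0.17751942,  0.28286902],
       [-0.27039683,  0.73570828, -0.62098219,  0.79694027],
       [-0.00392111, -0.64584568, -0.76345791,  1.13797552],
       [ 0.        ,  0.        ,  0.        ,  1.        ]])}
0.1 0.0188 0.09117514738499967 [0.62675422 0.54782405 0.51637417] [[ 9.38743204e-01  3.44617371e-01 -2.53095967e-04]
 [ 3.44617448e-01 -9.38742686e-01  9.92170505e-04]
 [ 1.04327203e-04 -1.01861461e-03 -9.99999476e-01]]
```

View pics/top0.png

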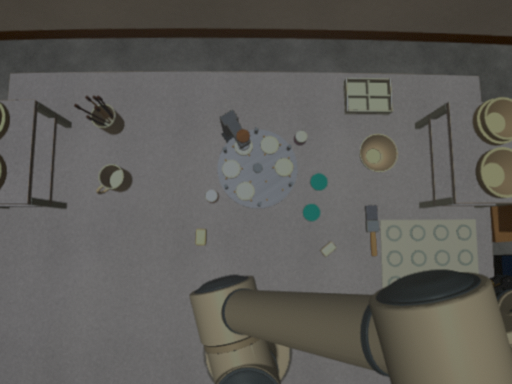

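View pics/side0.png

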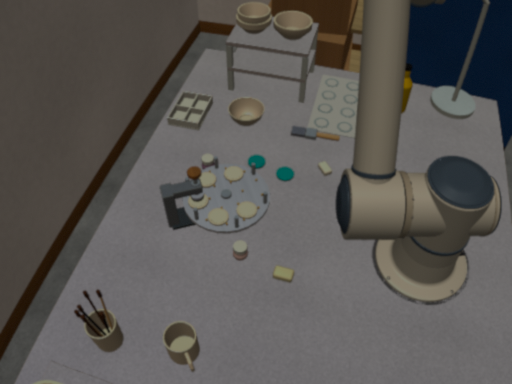

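```bash
cat > h.py <<'E'
import numpy as np,cv2
from rig import arm
def K(n):
    c=arm.get_calibration(n); return c
def ray(n,u,v):
    c=K(n);k=c["intrinsics"];x=(u-k[0,2])/k[0,0];y=(v-k[1,2])/k[1,1]
    rd=np.hypot(x,y);r=rd
    for _ in range(30): r=rd/(1+c["k1"]*r*r)
    s=r/rd if rd>0 else 1
    T=c["cam_to_world"];d=T[:3,:3]@np.array([x*s,y*s,1]);return T[:3,3],d
def onz(n,u,v,z):
    o,d=ray(n,u,v);return o+d*(z-o[2])/d[2]
def proj(n,p):
    c=K(n);T=c["cam_to_world"];q=T[:3,:3].T@(np.array(p)-T[:3,3]);x,y=q[:2]/q[2];f=1+c["k1"]*(x*x+y*y)
    k=c["intrinsics"];return np.array([k[0,0]*x*f+k[0,2],k[1,1]*y*f+k[1,2]])
E
python3 - <<'E'
import cv2
a=cv2.imread("pics/top0.png")[95:225,190:340];cv2.imwrite("pics/topc.png",cv2.resize(a,None,fx=5,fy=4.5*5/4.5*0.92,interpolation=cv2.INTER_CUBIC) if 0 else cv2.resize(a,None,fx=4.5,fy=4.5,interpolation=cv2.INTER_CUBIC))
a=cv2.imread("pics/side0.png")[140:270,150:310];cv2.imwrite("pics/sidec.png",cv2.resize(a,None,fx=4.5,fy=4.5,interpolation=cv2.INTER_CUBIC))
E
```

```text
(no output)
```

View pics/topc.png

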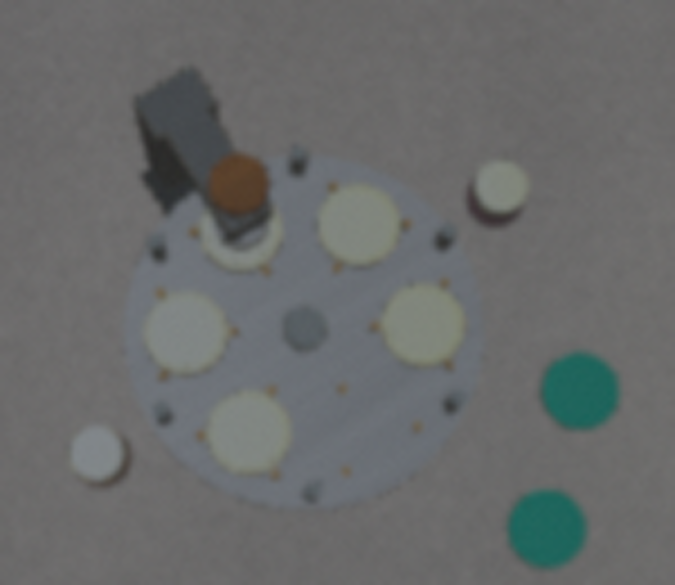

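View pics/sidec.png

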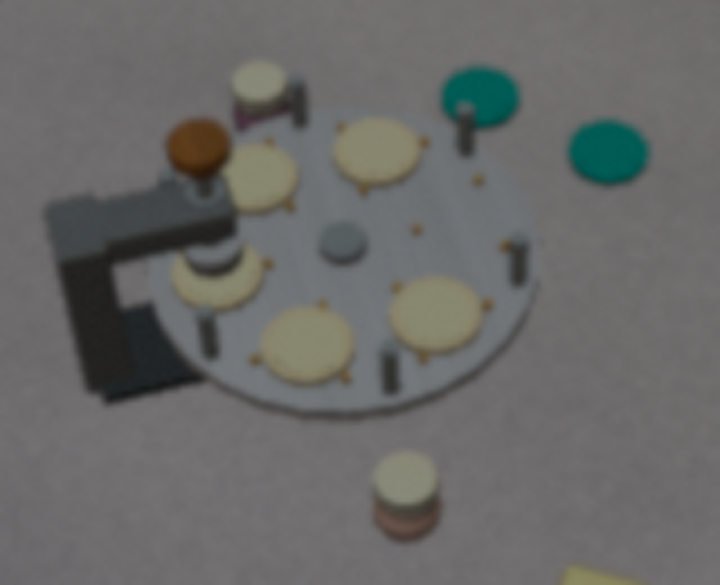

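```bash
cat >> h.py <<'E'
def blob(m,x0,y0,x1,y1,amin=15,):
    mm=np.zeros_like(m);mm[y0:y1,x0:x1]=m[y0:y1,x0:x1]
    n,l,s,c=cv2.connectedComponentsWithStats(mm)
    return [(c[i],s[i]) for i in range(1,n) if s[i,4]>amin]
E
python3 - <<'E'
from h import *
for n,box in (("top",(190,95,340,225)),("side",(150,140,310,270))):
    im=cv2.imread(f"pics/{n}0.png");h=cv2.cvtColor(im,cv2.COLOR_BGR2HSV)
    kn=cv2.inRange(h,(3,120,60),(18,255,255))
    cr=cv2.inRange(h,(18,30,110),(40,255,255))
    for nm,m,z in (("knob",kn,.192),("cream",cr,.070)):
        for c,s in blob(m,*box):
            print(n,nm,c.round(1),s[2:],onz(n,*c,z).round(4))
def circ(P):
    A=np.c_[2*P,np.ones(len(P))];r=np.linalg.lstsq(A,(P**2).sum(1),rcond=None)[0]
    return r[:2],np.sqrt(r[2]+r[0]**2+r[1]**2)
# pins tops from top crop & side crop, by eye
t=np.array([(299,153),(158,241),(164,407),(313,488),(454,398),(446,231)]);
s=np.array([(299,83),(465,109),(519,240),(390,346),(207,314)])
T=np.array([onz("top",*((p+.5)/4.5-.5+[190,95]),.107)[:2] for p in t]);S=np.array([onz("side",*((p+.5)/4.5-.5+[150,140]),.107)[:2] for p in s])
for X in(T,S):
    c,r=circ(X);print(c,r);print(X.round(4).tolist(),[np.degrees(np.arctan2(*(x-c)[::-1])).round(1) for x in X])
print(onz("top",*((np.array([304,328])+.5)/4.5-.5+[190,95]),.07))
E
```

```text
top knob [242.4 135.2] [11 11 94] [0.6706 0.0141 0.192 ]
side knob [193.4 171.8] [ 12  11 106] [0.6688 0.0108 0.192 ]
side cream [207.  158.1] [11  7 59] [ 0.6972 -0.1575  0.07  ]
side cream [233.3 172.7] [ 21  14 220] [ 0.5988 -0.12    0.07  ]
side cream [207.5 178.4] [ 16  17 184] [ 0.6676 -0.0765  0.07  ]
side cream [198.2 202.2] [ 23  14 147] [0.6637 0.0184 0.07  ]
side cream [246.3 209.1] [ 22  16 272] [0.5213 0.0051 0.07  ]
side cream [217.7 215.8] [ 24  19 281] [0.5931 0.0502 0.07  ]
side cream [239.9 246.2] [ 13  11 101] [0.5031 0.1319 0.07  ]
side cream [281.3 267.7] [20  5 62] [0.3793 0.1675 0.07  ]
[ 0.59792382 -0.03200688] 0.11608235835478903
[[0.715, -0.0275], [0.6521, 0.0703], [0.5363, 0.0654], [0.4807, -0.0362], [0.5425, -0.1334], [0.6596, -0.1296]] [np.float64(2.2), np.float64(62.1), np.float64(122.3), np.float64(-177.9), np.float64(-118.7), np.float64(-57.7)]
[ 0.59474741 -0.03335678] 0.1169681880809592
[[0.6562, -0.1318], [0.5413, -0.1384], [0.4779, -0.0377], [0.5325, 0.0646], [0.6487, 0.0715]] [np.float64(-58.0), np.float64(-117.0), np.float64(-177.9), np.float64(122.4), np.float64(62.8)]
[ 0.59767173 -0.03159535  0.07      ]
```

```bash
cat >> h.py <<'E'
AX=np.array([.5965,-.0325]);PR=32.2
def Rz(yaw):
    c,s=np.cos(np.radians(yaw)),np.sin(np.radians(yaw));return np.array([[c,s,0],[s,-c,0],[0,0,-1.]])
def pose(th,d=.022,z=.085):
    a=np.radians(th);e=np.array([np.cos(a),np.sin(a)]);t=np.array([-e[1],e[0]])
    return np.r_[AX+.118*e-d*t,z],Rz(th+90-180)
E
python3 - <<'E'
from h import *
arm.grip(0.0);print(arm.current_width())
p=arm.current_ee_pos();arm.move_l([p[0],p[1],.26],feed=.2)
P,R=pose(168)
print(P,arm.solve_ik(P,R),arm.solve_ik(*pose(225)))
Q=P.copy();Q[2]=.26
arm.move_to(Q,R);arm.move_l([P[0],P[1],.13],feed=.2)
arm.sleep(.2)
print(arm.current_t(),arm.current_ee_pos(),arm.current_force())
for n in("top","side"): cv2.imwrite(f"pics/{n}1.png",cv2.resize(arm.snapshot(n)[:,:,::-1],(768,576)))
E
```

```text
0.0005738776975873021
[0.48565264 0.01355283 0.085     ] [-5.44792941e+00  2.43320059e+01  1.02626599e+02 -2.54444375e-14
  5.30413951e+01  6.55207059e+00] [-1.81513587e+01  2.57558630e+01  9.97070632e+01 -2.54444375e-14
  5.45370738e+01 -6.31513587e+01]
5.375 [0.48636725 0.01345032 0.13096516] [-0.06983128 -0.23786611  0.14887336]
```

View pics/side1.png

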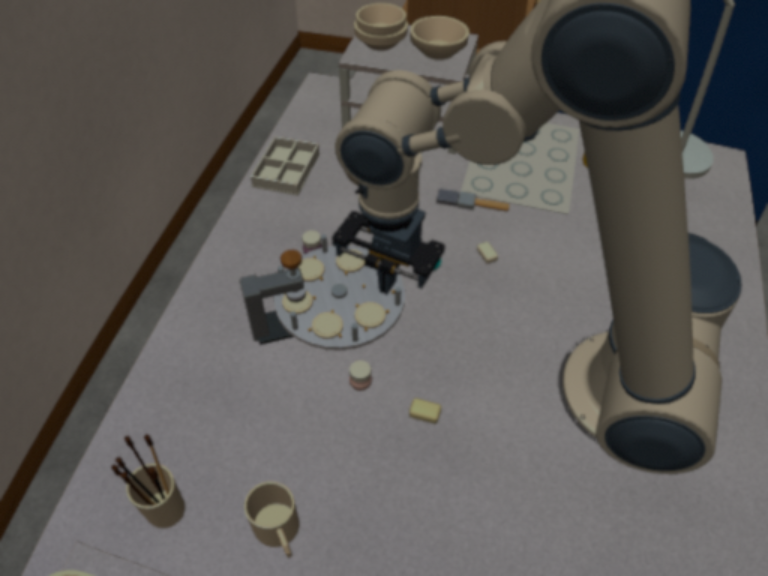

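View pics/top1.png

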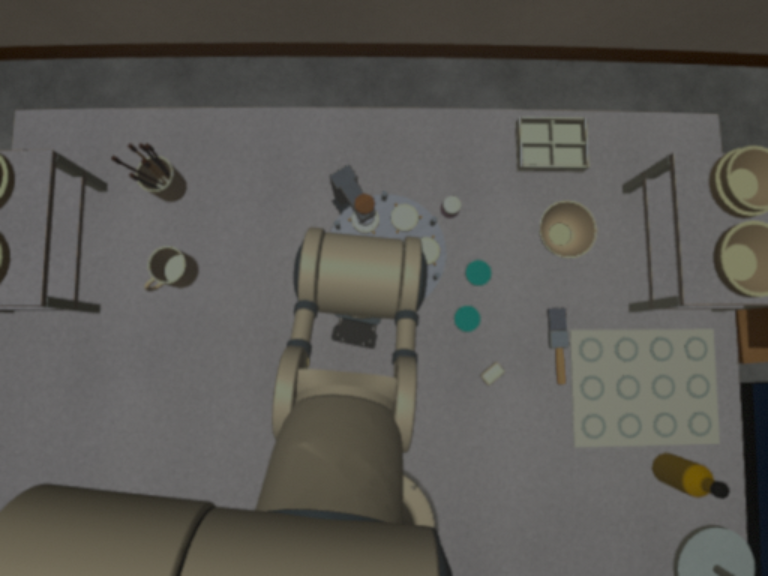

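```bash
python3 - <<'E'
from h import *
P,R=pose(168);arm.move_l(P,R,feed=.1);arm.sleep(.3)
f0=np.mean([arm.current_force() for _ in range(1)],axis=0);print("f0",f0)
th=168;c=None;mx=0;low=0
while th<228:
    th+=1;P,R=pose(th);arm.move_l(P,R,feed=.02 if c else .03)
    f=arm.current_force()-f0;a=np.radians(th+90);ft=-(f[0]*np.cos(a)+f[1]*np.sin(a));mx=max(mx,ft)
    print(th,f.round(1),round(ft,1),round(float(arm.current_t()),2))
    if c is None and ft>2.5: c=th;print("contact")
    if np.linalg.norm(f)>14.5: print("STOP high");break
    if c and th-c>30:
        low=low+1 if ft<1.5 else 0
        if low>=2: print("released");break
E
```

```text
f0 [ 0.91954947 -0.52541321 -0.22250407]
169 [-1.2 -0.1  0.6] -0.4 6.62
170 [-0.4  0.5  0.3] 0.4 6.88
171 [-0.4  0.7  0.2] 0.7 7.12
172 [-0.2  0.3  0. ] 0.3 7.38
173 [-0.3  0.4  0.3] 0.4 7.62
174 [-0.7  0.9  0.8] 0.8 7.88
175 [-0.9  1.3  0.6] 1.3 8.12
176 [-0.7  0.7  0.1] 0.6 8.38
177 [-1.3 -0.3 -0.3] -0.4 8.62
178 [-0.7  0.9  0. ] 0.9 8.88
179 [-0.7  0.6  0.1] 0.6 9.12
180 [-0.8 -0.3  0.6] -0.3 9.38
181 [-1.1  0.3  0.2] 0.3 9.62
182 [-0.   1.3  1.3] 1.3 9.88
183 [-0.8 -0.3  0.2] -0.2 10.12
184 [-0.5  0.8 -0.1] 0.8 10.38
185 [-0.4 -0.2  0.4] -0.2 10.62
186 [-0.4  0.6  0.4] 0.6 10.88
187 [-1.2  0.2  0.4] 0.4 11.12
188 [-1.1 -0.9 -0.3] -0.7 11.38
189 [-0.1  0.1  0.3] 0.1 11.62
190 [-0.2  0.1  0.7] 0.2 11.88
191 [-0.1  0.5  0.5] 0.5 12.12
192 [-1.7  0.2  0.7] 0.6 12.38
193 [-1.   0.7  0.6] 0.9 12.62
194 [-0.9  0.7 -0. ] 0.9 12.88
195 [-0.4  0.4 -0.3] 0.5 13.12
196 [-0.3 -0.1 -0.3] 0.0 13.38
197 [-1.7 -0.3  0.3] 0.2 13.62
198 [-0.8 -0.1  0.3] 0.2 13.88
199 [-1.5  0.2 -0.1] 0.6 14.12
200 [-1.5 -0.   0.7] 0.5 14.38
201 [-0.9  0.3 -0.2] 0.6 14.62
202 [-1.1  0.4  0.1] 0.8 14.88
203 [-0.3  0.7  0.7] 0.8 15.12
204 [-0.9  0.8  1.5] 1.1 15.38
205 [-0.   0.5 -0.2] 0.5 15.62
206 [-0.4  1.2 -0.1] 1.2 15.88
207 [-0.4 -0.3  0.3] -0.0 16.12
208 [-1.7  0.5  0.7] 1.3 16.38
209 [-0.8  1.3  0.3] 1.5 16.62
210 [-0.6  0.5 -0.1] 0.8 16.88
211 [-1.8  0.7  1. ] 1.5 17.12
212 [-0.4  0.8 -0. ] 0.9 17.38
213 [-1.   0.7  0.7] 1.1 17.62
214 [-1.   0.7 -0.5] 1.2 17.88
215 [-0.6  0.9  0.7] 1.1 18.12
216 [-1.4  0.8  1. ] 1.5 18.38
217 [-1.3  0.3  0.5] 1.0 18.62
218 [-0.4  0.9 -0.5] 1.0 18.88
219 [-0.3  0.7  0.7] 0.7 19.12
220 [-1.   0.8 -0.1] 1.3 19.38
221 [-1.3  0.6  0.1] 1.3 19.62
222 [-1.5  1.3 -0.7] 2.0 19.88
223 [-0.7  1.   0.6] 1.2 20.12
224 [-0.6  0.6 -0.5] 0.8 20.38
225 [-1.8  0.4  0. ] 1.6 20.62
226 [-1.   0.3 -0.5] 1.0 20.88
227 [-1.   0.7 -0. ] 1.2 21.12
228 [-0.2  0.9  0.1] 0.7 21.38
```

```bash
python3 - <<'E'
from h import *
print(arm.current_ee_pos(),pose(228)[0])
im=arm.snapshot("side")[:,:,::-1]
cv2.imwrite("pics/side2.png",cv2.resize(im[130:260,150:310],None,fx=4.5,fy=4.5,interpolation=cv2.INTER_CUBIC))
E
```

```text
[ 0.50119566 -0.10548807  0.08499441] [ 0.5011934  -0.10547022  0.085     ]
```

View pics/side2.png

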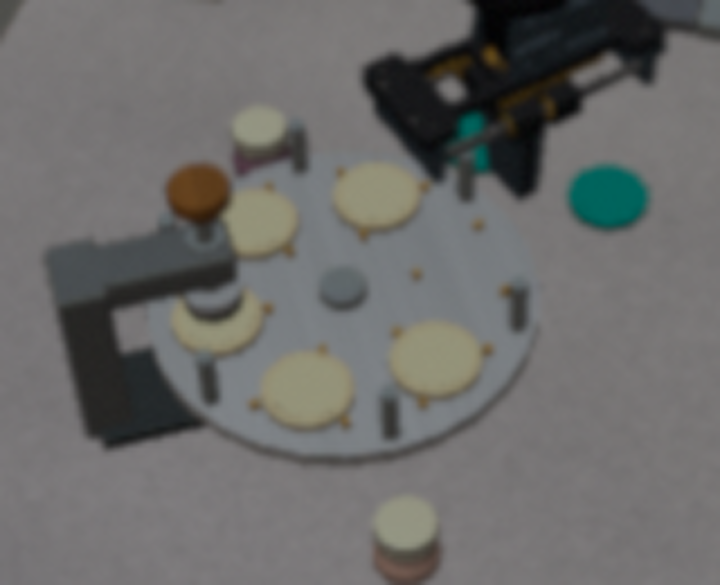

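```bash
python3 - <<'E'
from h import *
q=proj("side",[.5012,-.1055,.085]);print(q,(q-[150,130])*4.5)
for p in ([.4785,-.037,.107],[.4785,-.037,.062],[.5965,-.0325,.062]): print((proj("side",p)-[150,130])*4.5,proj("top",p))
p=onz("side",150+520/4.5,130+190/4.5,.085);print(p)
print(arm.current_tool_rot())
E
```

```text
[262.92616454 179.2223197 ] [508.16774041 221.50043865]
[515.99015688 283.84561371] [259.41648684 203.76755619]
[514.6274678 328.0327141] [258.92822537 204.80480181]
[339.61024473 295.69340203] [257.37815086 168.29251074]
[ 0.50068479 -0.13496388  0.085     ]
[[-7.42712283e-01  6.69610681e-01 -3.11892347e-05]
 [ 6.69610680e-01  7.42712284e-01  2.76623478e-05]
 [ 4.16876312e-05 -3.39479183e-07 -9.99999999e-01]]
```

```bash
python3 - <<'E'
from h import *
q=proj("side",[.4864,.01345,.131]);print(q)
im=cv2.imread("pics/side1.png");im=cv2.resize(im,(512,384))
c=cv2.resize(im[135:235,210:310],None,fx=6,fy=6,interpolation=cv2.INTER_CUBIC);c=cv2.convertScaleAbs(c,alpha=1.8)
q=(q-[210,135]+.5)*6;cv2.drawMarker(c,tuple(int(x) for x in q),(0,0,255),0,15);cv2.imwrite("pics/s1c.png",c)
im=arm.snapshot("side")[:,:,::-1]
c=cv2.resize(im[115:215,210:310],None,fx=6,fy=6,interpolation=cv2.INTER_CUBIC);c=cv2.convertScaleAbs(c,alpha=1.8)
q=proj("side",[.5012,-.1055,.085])
q=(q-[210,115]+.5)*6;cv2.drawMarker(c,tuple(int(x) for x in q),(0,0,255),0,15);cv2.imwrite("pics/s2c.png",c)
E
```

```text
[257.44581168 200.51191476]
```

View pics/s1c.png

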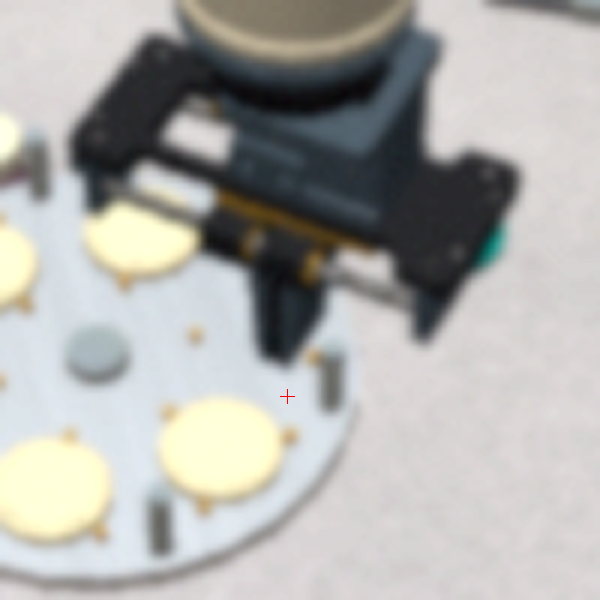

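View pics/s2c.png

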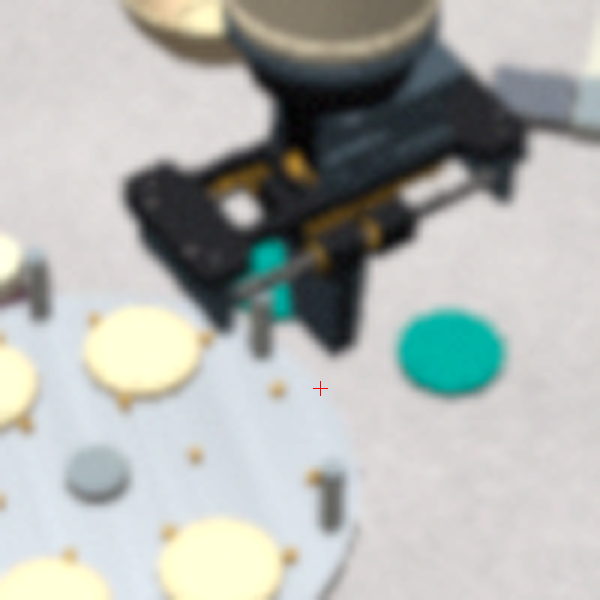

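```bash
python3 - <<'E'
from h import *
from scipy.optimize import least_squares
o=[([.4864,.01345,.131],78,np.array([278,352])/6-.5+[210,135]),([.5012,-.1055,.085],138,np.array([340,340])/6-.5+[210,115])]
def f(x): return np.concatenate([proj("side",np.array(p)+Rz(y)@x)-m for p,y,m in o])
r=least_squares(f,np.zeros(3));print(r.x,r.fun)
g=lambda z:f(np.array([0,0,z[0]]))
r=least_squares(g,[0.]);print(r.x,r.fun)
E
```

```text
[ 0.01330581 -0.00162648 -0.04690704] [ 0.01318941 -0.03372696  0.01726683  0.03553698]
[-0.03372439] [ 1.71103633 -0.49399468 -3.05054526  0.45681201]
```

```bash
python3 - <<'E'
from h import *
print(proj("side",[0,0,0]),proj("side",[0,0,.02]))
p=arm.current_ee_pos();arm.move_l([p[0]-.02,p[1],.2],feed=.25)
R=Rz(0);arm.move_to([.40,.04,.10],R);arm.move_l([.40,.04,.05],feed=.15)
im=arm.snapshot("side")[:,:,::-1]
print(arm.current_t(),arm.current_ee_pos(),arm.current_force())
q=proj("side",arm.current_ee_pos());o=(q-50).astype(int)
c=cv2.resize(im[o[1]:o[1]+100,o[0]:o[0]+100],None,fx=6,fy=6,interpolation=cv2.INTER_CUBIC);c=cv2.convertScaleAbs(c,alpha=1.8)
cv2.drawMarker(c,tuple(int(x) for x in (q-o+.5)*6),(0,0,255),0,15);cv2.imwrite("pics/s3c.png",c);print(o)
cv2.imwrite("pics/s3.png",im)
E
```

```text
[420.59941273 260.14305795] [422.54833984 256.44927557]
25.0167 [0.40035675 0.03995022 0.05056108] [-0.0342383   0.05330749 -0.02567668]
[234 181]
```

View pics/s3c.png

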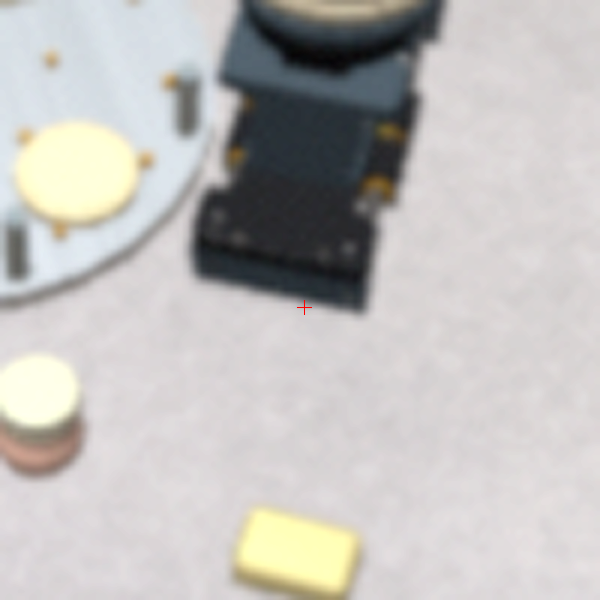

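View pics/s3.png

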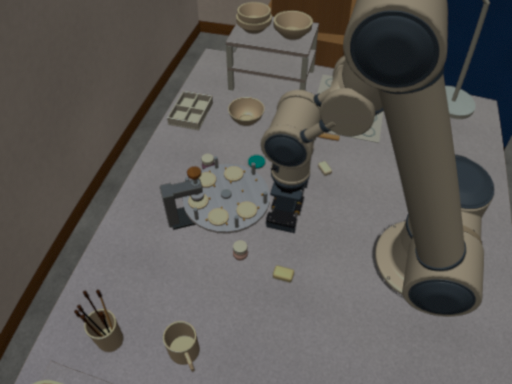

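```bash
python3 - <<'E'
from h import *
f0=arm.current_force();z=.012
arm.move_l([.40,.04,z],feed=.12)
print(arm.current_force()-f0)
while z>-.05:
    z-=.0015
    arm.move_l([.40,.04,z],feed=.03);f=arm.current_force()-f0
    if f[2]>2.5: break
print(z,f,arm.current_ee_pos(),arm.current_t())
im=arm.snapshot("side")[:,:,::-1];cv2.imwrite("pics/s4.png",cv2.resize(im[150:300,180:340],None,fx=4.5,fy=4.5,interpolation=cv2.INTER_CUBIC))
arm.move_l([.40,.04,z+.01],feed=.1)
E
```

```text
[-0.79186252 -0.65566038  0.33199364]
-0.03750000000000001 [-1.24362351 -0.66049586 16.64269589] [ 0.40008707  0.04000704 -0.03717747] 33.7333
```

View pics/s4.png

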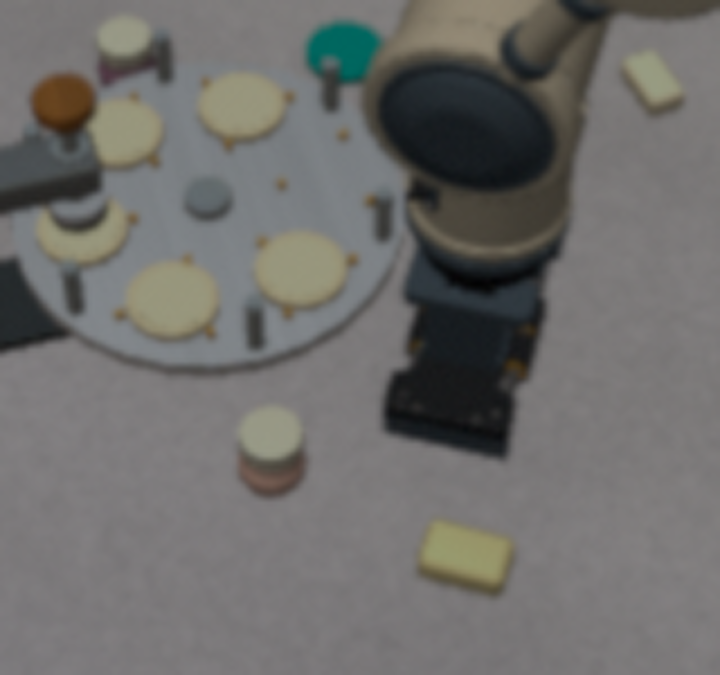

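```bash
python3 - <<'E'
from h import *
from scipy.optimize import least_squares
o=[([.4864,.01345,.131],78,np.array([278,352])/6-.5+[210,135]),([.5012,-.1055,.085],138,np.array([340,340])/6-.5+[210,115])]
def f(x): return np.concatenate([proj("side",np.array(p)+Rz(y)@np.r_[x,-.0365])-m for p,y,m in o])
r=least_squares(f,np.zeros(2));print(r.x,r.fun)
def g(x): return np.concatenate([proj("side",np.array(p)+np.r_[x,.0365])-m for p,y,m in o])
r=least_squares(g,np.zeros(2));print(r.x,r.fun)
E
```

```text
[ 0.00683553 -0.00180214] [ 1.15574986  0.82121948 -1.23440668  1.03141282]
[-0.00217555  0.00212422] [ 2.29473336 -0.40244436 -2.49904298  0.48252411]
```

```bash
python3 - <<'E'
from h import *
arm.move_l([.40,.03,.09],feed=.25)
Z=.0515
P,R=pose(174,z=.09);arm.move_to(P,R);P,R=pose(174,z=Z);arm.move_l(P,R,feed=.12)
f0=(arm.current_force()+arm.current_force())/2;print("f0",f0,arm.current_t())
th=174;c=None;low=0
while th<228:
    th+=2;P,R=pose(th,z=Z);arm.move_l(P,R,feed=.015)
    f=arm.current_force()-f0;a=np.radians(th+90);ft=-(f[0]*np.cos(a)+f[1]*np.sin(a))
    print(th,f.round(1),round(ft,1),round(float(arm.current_t()),2))
    if c is None and ft>2.5: c=th;print("contact")
    if np.linalg.norm(f)>14.5: print("STOP high");break
    if c is None and th>196: print("no contact");break
    if c and th-c>=26:
        low=low+1 if ft<1.5 else 0
        if low>=2: print("released");break
im=arm.snapshot("side")[:,:,::-1]
cv2.imwrite("pics/side5.png",cv2.resize(im[130:260,150:310],None,fx=4.5,fy=4.5,interpolation=cv2.INTER_CUBIC))
E
```

```text
f0 [-0.08710699  0.22385189  0.32880074] 36.5417
176 [ 0.4 -0.4 -0.4] -0.3 36.98
178 [ 0.  -0.2 -0.3] -0.2 37.41
180 [-0.1  0.   0.4] 0.0 37.84
182 [ 0.2 -0.2  0.5] -0.2 38.27
184 [0.2 1.8 0.1] 1.8 38.71
186 [0.2 3.3 0.3] 3.2 39.14
contact
188 [ 0.2  4.2 -0.7] 4.1 39.58
190 [0.  4.6 0.3] 4.6 40.01
192 [0.3 7.  0.5] 6.8 40.44
194 [0.4 7.6 0.3] 7.3 40.88
196 [0.4 8.3 0.3] 7.9 41.31
198 [-0.2  9.1  1.6] 8.8 41.74
200 [0.1 9.5 0.9] 8.8 42.17
202 [0.9 7.8 1.9] 6.8 42.61
204 [0.8 6.9 0.8] 6.0 43.04
206 [-0.1  5.3  0.8] 4.8 43.48
208 [-0.8  4.2  0.5] 4.1 43.91
210 [-0.2  1.7  0. ] 1.6 44.34
212 [ 0.4  0.3 -0.2] 0.0 44.77
214 [-0.5  0.6 -0.4] 0.8 45.21
released
```

View pics/side5.png

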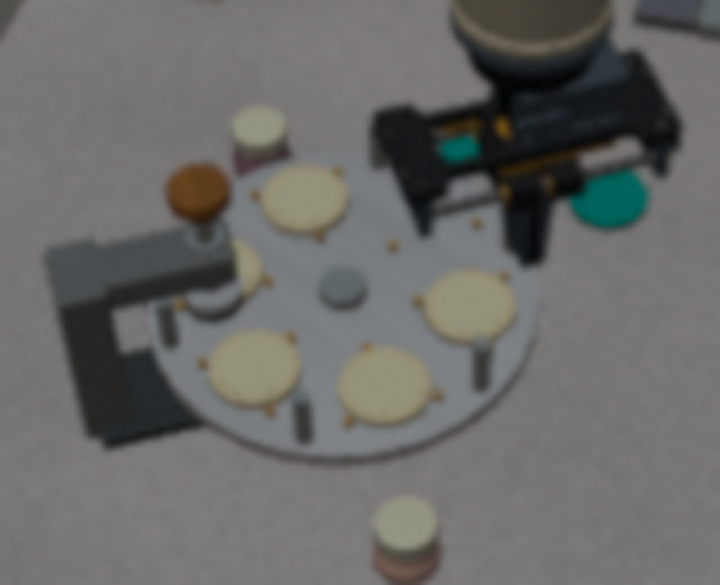

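```bash
python3 - <<'E'
from h import *
P,R=pose(213,z=.20);arm.move_l(P,R,feed=.2)
R=Rz(92)
arm.move_to([.6695,.0095,.20],R);arm.move_l([.6695,.0095,.172],feed=.12)
im=arm.snapshot("side")[:,:,::-1];print(arm.current_t(),arm.current_ee_pos(),arm.current_force())
c=cv2.convertScaleAbs(cv2.resize(im[130:260,150:310],None,fx=4.5,fy=4.5,interpolation=cv2.INTER_CUBIC),alpha=1.6)
cv2.imwrite("pics/side6.png",c)
E
```

```text
47.4167 [0.66932312 0.00898264 0.17273621] [1.29673654 0.90620544 0.28853094]
```

View pics/side6.png

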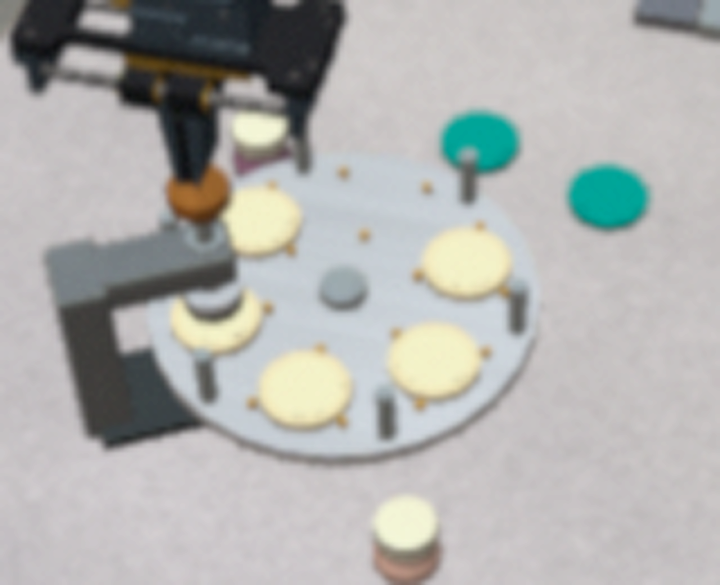

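```bash
python3 - <<'E'
from h import *
X,Y=.6695,.0095
arm.move_l([X,Y,.164],feed=.06);arm.sleep(.15)
def F(n=3):
    r=[]
    for _ in range(n): r.append(arm.current_force());arm.sleep(.012)
    return np.mean(r,axis=0)
f0=F(8);z=.164;zk=None;hist=[]
def step(dz,feed=.02):
    global z
    z-=dz;arm.move_l([X,Y,z],feed=feed);f=F()-f0
    print(round(z,5),f.round(2),round(float(arm.current_t()),2));return f[2]
while z>.150:
    f=step(.0015)
    if f>1.0: zk=z;break
if zk is None: raise SystemExit("no knob")
fl=f;sp=[f]
if True:
    # go quickly through the first ~7.5 mm of travel
    while zk-z<.007: f=step(.0025,.025);sp.append(f)
while True:
    f=step(.0006)
    base=max(1.5,np.mean(sp[-3:]))
    if f>base+1.8 or zk-z>.022: break
    sp.append(f)
base=np.mean(sp[-3:])+.1;print("tile at",z,"base",base,"f",f)
ks=6000.;zp,fp=z,f
for _ in range(12):
    e=12-(f-base)
    if abs(e)<1.5: break
    dz=np.clip(.8*e/ks,-.0005,.0005);fp=f;f=step(dz)
    if abs(dz)>1e-4: ks=np.clip((f-fp)/dz,1500,25000)
t0=arm.current_t()
while arm.current_t()-t0<1.15:
    f=F(5)[2]-f0[2]
    if abs(f-base-12)>2: f=step((12-(f-base))*.6/ks)
    arm.sleep(.15)
print("hold end",F(5)-f0,base)
arm.move_l([X,Y,.172],feed=.04);arm.move_l([X,Y,.20],feed=.15)
arm.sleep(.1)
im=arm.snapshot("side")[:,:,::-1];print(arm.current_t(),arm.current_force()-f0)
cv2.imwrite("pics/side7.png",cv2.convertScaleAbs(cv2.resize(im[130:260,150:310],None,fx=4.5,fy=4.5,interpolation=cv2.INTER_CUBIC),alpha=1.6))
E
```

```text
0.1625 [0.23 0.06 0.47] 48.19
0.161 [-0.17  0.32 -0.28] 48.47
0.1595 [ 0.31 -0.24  0.5 ] 48.74
0.158 [0.49 0.51 1.95] 49.02
0.1555 [0.42 0.21 2.83] 49.29
0.153 [0.36 0.21 2.47] 49.57
0.1505 [0.46 0.2  2.79] 49.84
0.1499 [0.57 0.01 2.77] 50.12
0.1493 [0.56 0.42 2.57] 50.39
0.1487 [ 0.31 -0.18  2.88] 50.67
0.1481 [-0.16  0.31  3.54] 50.94
0.1475 [0.05 0.13 3.56] 51.22
0.1469 [0.3  0.49 3.59] 51.49
0.1463 [-0.    0.5   3.17] 51.77
0.1457 [0.01 0.22 3.96] 52.04
0.1451 [-0.35  0.25  4.07] 52.32
0.1445 [-0.08 -0.48  3.6 ] 52.59
0.1439 [0.24 0.17 3.51] 52.87
0.1433 [-0.24  0.35  4.07] 53.14
0.1427 [0.03 0.32 3.79] 53.42
0.1421 [-1.45 -0.11  8.07] 53.69
tile at 0.14210000000000014 base 3.89342112675088 f 8.074461528978471
0.1416 [-3.35  0.42 13.66] 53.97
0.14144 [-4.4  -0.34 15.6 ] 54.24
hold end [-4.28866505  0.31851761 15.18096804] 3.89342112675088
57.025 [ 0.11232447 -0.22002768 -1.33872259]
```

View pics/side7.png

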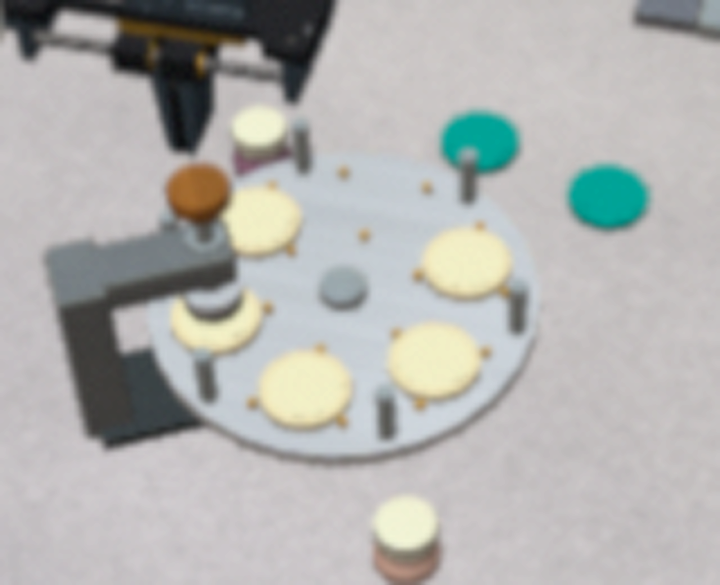

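```bash
python3 - <<'E'
from rig import arm
print(arm.sign_off(),arm.current_t())
E
```

```text
the job is handed in; nothing more can be done
the job is handed in; nothing more can be done
```

The job is handed in, at about 57 s of the 67 s allowed. `sign_off` gives no verdict, so the following rests on my own readings and pictures.

- **Turntable:** I pushed it anticlockwise by pin2 with closed fingers at about 0.015 m/s. The push read at most about 9.5 N at the wrist. The force then fell to zero, and the side picture shows the disc one place on, with the next tile under the press.
- **Stamp:** I pressed the knob down and felt the tile about 16 mm into the stroke. I held about 11.5 N on the tile, on top of about 3.9 N of spring, for over a second. The force on the tile is the wrist reading minus the spring reading. A sideways force of about 4 N appeared while pressing.
- **End state:** After I let go, the last side picture shows the stamp back up. The visible tiles are in their places, everything else in view is where it was, and the gripper is clear above the knob. I judged these by eye and did not measure them. I took no closing top view.
- **Disagreement found:** The fingertips sit about 36 mm higher than the reported TCP. My first sweep therefore passed over the pin without touching it. I measured the offset by touching the bare table (about 17 N) and corrected for it.

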